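# Weigh a tin: clear and unlock the scale, slide the tin onto its pan

### The job

Weigh the tomato tin: first lift the spice jar off the steel pan of the scale and stand it upright on the cork coaster, wholly on the cork, then push the red-knobbed lock lever of the scale all the way over, away from the robot. Next slide the tin along the wooden board onto the pan without lifting it or tipping it over, and leave it standing centred so that no part of its edge hangs over the edge of the pan; finally press the green button fully down once the tin stands free on the pan, and let it come up again. Leave the cup, the kitchen timer and the salt shaker where they stand.

Things in the scene. Friction and masses are not known exactly. Their poses are not given: they have to be found in the camera images.
- station: Fixed weighing station; origin on the worktop under the pan's centre. +y runs from the pan along the wooden board (robot's left, turned at most 0.1 rad), +x away from the robot. Board: x -60 to 60, y 58 to 259 mm, flat top z = 32 mm. White scale: x -65 to 65, y -185 to 50 mm, top z = 20 mm; carries pan (level with the board, 5 mm gap), lever and button (both at y = -145 mm)
- pan (a point): Centre of the top face of the scale's round stainless pan: diameter 105 mm, 6 mm thick, flat, no rim, top 32 mm above the worktop; does not move. Axes as station. Behind and above hangs a wall cabinet: from world x = 0.61 on (door handles from x = 0.58), 0.46 m above the worktop and up, y -0.40 to 0.48; carry things low so that the wrist stays clear of it
- lock (a joint): Lock lever, rad: 0 = leaning towards the robot (locked), 1.0 = its stop, leaning away (free). Axis parallel to the station's y, 42 mm above the worktop at station x = 30, y = -145 mm; stays where left; takes about 1.2 N at the knob. On a grey block 70 mm (x) by 50 mm (y), top 45 mm above the worktop
- lock_tip (a point): Centre of the lever's red ball knob, 26 mm diameter, on a 10 mm steel rod, 50 mm from the lever's axis; at 0 it lies 24 mm nearer the robot than the axis and 86 mm above the worktop, at 1.0 24 mm beyond the axis at the same height, 92 mm up in between
- weigh (a joint): Green push button of the scale, m: 0 = up, 0.006 = fully down; spring, about 4 N fully down (1.2 N to start); comes up by itself
- weigh_top (a point): Centre of the top face of the green button: diameter 32 mm, 42 mm above the worktop when up, pressed straight down; in a grey round collar of 48 mm diameter whose top is 10 mm lower. Station x = -35, y = -145 mm
- tin: Loose food tin with a tomato picture, standing on the wooden board: upright cylinder 75 mm diameter, 110 mm tall, about 0.34 to 0.63 kg; origin at the centre of its underside, z up its axis. Friction on board and pan roughly 0.5 to 0.75
- spice: Loose spice jar of glass with red cap, standing on the scale's pan at the start: 45 mm diameter, 106 mm tall, about 0.11 kg; origin at the centre of its underside, z up its axis; the red cap, 45 mm diameter, is its top 21 mm; the glass below is about 42 mm wide
- coaster: Fixed round cork coaster to the right of the scale: 90 mm diameter, 8 mm thick; origin at the centre of its underside, on the worktop
- cup: Loose striped cup, 82 mm diameter, 84 mm tall, bystander left of the board; origin at the centre of its underside
- timer: Loose red and cream kitchen timer, 61 mm diameter, 52 mm tall, bystander left of the board; origin at the centre of its underside
- shaker1: Loose glass salt shaker with steel cap, 35 mm diameter, 90 mm tall, bystander behind the coaster; origin at the centre of its underside
Things that resemble listed ones, but are neither listed nor needed, are in the scene too. What is shaped like the spice but blue or turquoise is not meant.

How it is judged:
By the outcome, as a careful person would: the job done as asked, in the order asked, and still so for the second after the job is handed in, with the robot touching nothing.
It also fails if it takes over 64 s, if anything falls off the work surface, if the arm or the gripper's body presses on something with over 40 N, if the wrist force passes 120 N, or if a joint passes its speed limit or range.

### The arm

A 6-joint arm with a two-finger parallel gripper is mounted at the origin on a cart in front of the work surface, level with it; the furniture and walls round the work are solid. World frame = base frame: x ahead of the robot, y to its left, z up, the work surface at z = 0. Lengths are in m, angles in rad, forces in N, time in s.
With the tool pointing down it reaches from about 0.35 to 0.875 m from the base axis. Payload 4.2 kg.
Tool frame: the origin (TCP) lies midway between the tips of the shut fingers; the grasp point (between the pads) lies 19 mm behind it; z points along the fingers, y is the line along which they close (so a half turn about z gives the same grasp; the last joint's range is limited). The gripper opens to 87 mm and grips with 3 to 60 N. Pads are 19 mm wide; open, the fingers measure 117 mm over their backs; the gripper's body (75 mm by 190 mm) begins 51 mm behind the grasp point.
Start: joints at [-1.003, 0.385, 0.008, 0, -1.194, -0.259], TCP at [0.19, -0.595, 0.223] pointing down, gripper open.
Joint ranges: [-3.14, 3.14], [-1.21, 2.06], [-1.07, 1.41], [-3.16, 2.05], [-2.99, -0.16], [-3.1, 3.1]. Speed limits (rad/s): [2.79, 2.79, 3.14, 3.14, 3.14, 3.14].

### API

Orientations are given as [roll, pitch, yaw] about the fixed x, y, z axes, in that order (R = Rz(yaw) Ry(pitch) Rx(roll)).
In Python, from station import sensors, cams, job gives the robot as it stands.
- The arm moves only by the tool send_rows, never from a script. Its argument "increments" is a list of rows, each a list of 3 entries, a list of its own where there are three numbers: the finger opening in mm, from 0 to 87, then the shift along the tool's x, y, z in units of 40 mm (1.0 is 40 mm), then the turn, a rotation vector about the tool's x, y, z in units of 5 degrees (1.0 is 5 degrees). In form: [[fingers, [tx, ty, tz], [ax, ay, az]], ...]. A call has 1 to 12 rows; each row shifts and turns the commanded pose from where the row before left it, along the tool's axes as they then stand; what a row does not reach is not made up. A row lasts 1/12 s, in which the tool goes at most 41.7 mm and 7.16 degrees, less where a joint would pass 70% of its speed; a pose out of reach is approached as far as the arm can. A call is refused whole if a number of a shift passes 1 or a number of a turn 1, either way. A call with a gripper value outside its range is refused whole. The fingers move at their own pace and stop on an object; "squeeze" is the grip in N (left out, the last holds). Time passes only in rows, so rows that do not move let the fingers close. It gives the time, the measured TCP pose, the force, the opening and the grip force at its end, in the units of the state.
- sensors.read_state(): the state, without advancing time (a new reading comes with each control period).
- cams.read_camera(name): name is "side" or "top" or "wrist"; returns the picture (480x640x3 uint8, red, green, blue); there is no depth.
- cams.calibration(name): a dict with "K" (3x3 intrinsics, pixels), "cam_to_world" (4x4, takes a point from camera to world coordinates). Camera axes: x right, y up, looking along -z (the intrinsics and any distortion apply to the point x, -y, -z); pixel columns grow to the right and rows downward; lengths in m; the calibration is good to about 2 mm. The wrist camera is an equidistant fisheye: a pixel r from the principal point sees the ray r / f radians off the axis. A picture is of the moment at which its call begins: read the wrist's pose just before it. calibration takes no time and is no camera call; for the wrist camera it gives the pose at the moment of the call.
- job.close_job(): hands the job in; it is judged then, once.
The state is a dict: "time": time; "joint_positions": joint angles; "joint_vel": joint speeds; "joint_efforts": joint torques, N m; "position": TCP position; "orientation": TCP orientation; "force": force on the tool from outside, world axes, zero at the start; "torque": the same for the moment, N m; "grip_width": opening from 0.0 (shut) to 1.0 (fully open); "grasp_force": force on a finger pad.
Only numpy, scipy, OpenCV 4.12 (cv2) and the standard library are available. Lean on these libraries where they do the work, as an engineer would, in place of code of your own. Each camera call takes 0.05 s, during which the arm holds its last target. There are 200 camera calls.

## Working session

There is one attempt and no reset: what is moved stays moved. The work goes in short steps, Python scripts to look and compute and a tool call to move; the robot and the scene stay as the last step left them, time stands still between calls to the robot, and variables do not carry over. Pictures are saved under pics/ and viewed, at most 10 in all, crops included, and the job is handed in when it is done.

Besides the shell and the picture viewer there is one more tool, called after "Emit:" by a JSON object that holds its "api" and its "payload". send_rows: Moves the arm, as the interface text tells. Its arguments: {"type":"object","properties":{"increments":{"type":"array"},"squeeze":{"type":"number"}},"required":["increments"]}

```bash
mkdir -p pics; python3 - <<'E'
from station import sensors,cams
import cv2,numpy as np
s=sensors.read_state();print({k:np.round(v,3) for k,v in s.items()})
for n in("side","top"):
    im=cams.read_camera(n);cv2.imwrite(f"pics/{n}0.png",im[:,:,::-1])
    c=cams.calibration(n);print(n,{k:(np.round(v,3).tolist() if k!='x' else 0) for k,v in c.items()})
E
```

```text
{'time': np.float64(0.0), 'joint_positions': array([-1.003e+00,  3.860e-01,  7.000e-03, -1.000e-03, -1.194e+00,
       -2.590e-01]), 'joint_vel': array([-0.   ,  0.   , -0.001, -0.   ,  0.001,  0.001]), 'joint_efforts': array([-0.0000e+00, -3.9066e+01,  1.8741e+01,  4.2200e+00,  1.1000e-02,
       -0.0000e+00]), 'position': array([ 0.19 , -0.595,  0.221]), 'orientation': array([ 3.139, -0.   , -2.833]), 'force': array([ 0.572, -1.163, -0.676]), 'torque': array([ 0.024,  0.011, -0.025]), 'grasp_force': np.float64(0.0), 'grip_width': np.float64(1.005)}
side {'K': [[485.025, 0.0, 323.575], [0.0, 485.025, 235.754], [0.0, 0.0, 1.0]], 'cam_to_world': [[0.995, -0.092, 0.046, 0.599], [0.101, 0.809, -0.579, -0.636], [0.016, 0.581, 0.814, 0.992], [0.0, 0.0, 0.0, 1.0]]}
top {'K': [[452.258, 0.0, 314.862], [0.0, 452.258, 243.963], [0.0, 0.0, 1.0]], 'cam_to_world': [[-0.003, 0.989, -0.149, 0.375], [-1.0, 0.0, 0.023, 0.032], [0.023, 0.149, 0.989, 1.16], [0.0, 0.0, 0.0, 1.0]]}
```

View pics/side0.png

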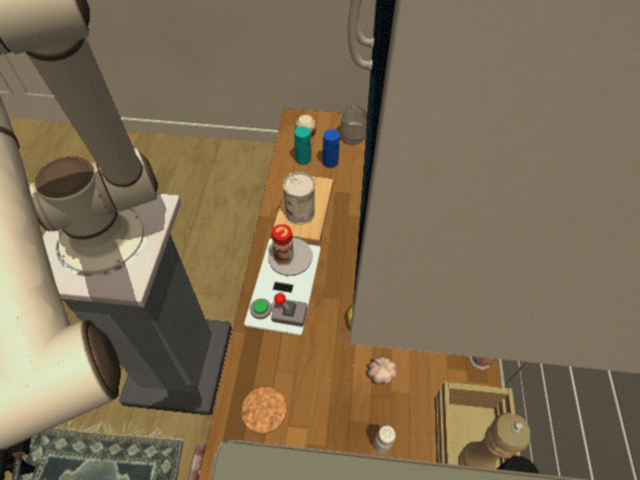

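View pics/top0.png

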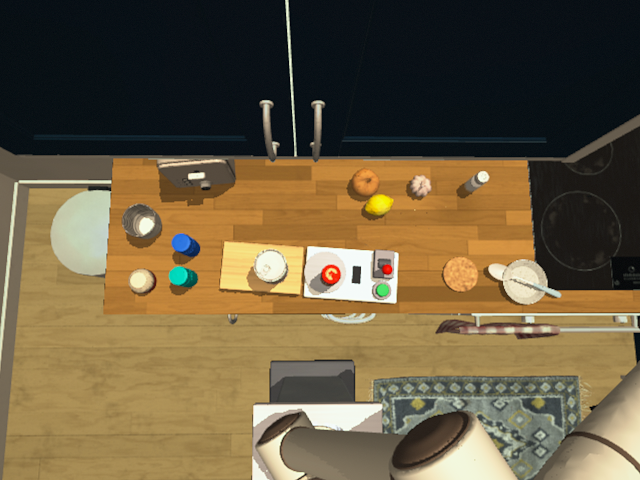

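The side view shows the red-capped jar on the pan at (282,232), the tin at (299,185), the knob at (280,298), the button at (261,307) and the coaster at (264,409). In the top view they are at (331,274), (269,265), (387,269), (382,290) and (460,274). There are three jar-shaped things: teal (303,145), blue (331,148) and red-capped (282,232) in the side view. The red-capped one on the pan is the spice jar. I'll confirm that in an enlarged crop.

```bash
python3 - <<'E'
import cv2,numpy as np
t=cv2.imread("pics/top0.png")[230:320,215:485];s=cv2.imread("pics/side0.png")[165:335,230:345]
t=cv2.resize(t,None,fx=2.9,fy=2.9,interpolation=2)
cv2.imwrite("pics/topc.png",t)
a=cv2.resize(s,None,fx=3.5,fy=3.5,interpolation=2)[:595]
b=cv2.resize(cv2.imread("pics/side0.png")[375:445,225:305],None,fx=3.5,fy=3.5,interpolation=2)
o=np.zeros((595,a.shape[1]+b.shape[1],3),np.uint8);o[:a.shape[0],:a.shape[1]]=a;o[:b.shape[0],a.shape[1]:]=b
cv2.imwrite("pics/sidec.png",o);print(t.shape,o.shape,a.shape)
E
```

```text
(261, 783, 3) (595, 682, 3) (595, 402, 3)
```

View pics/topc.png

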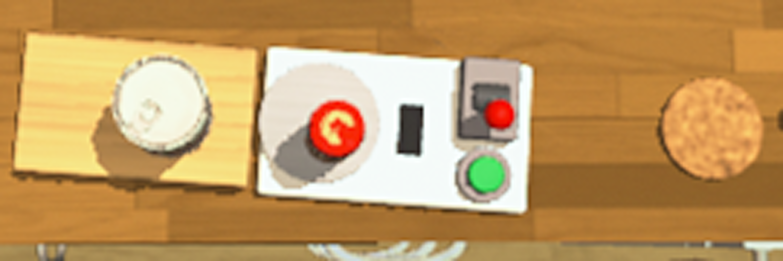

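View pics/sidec.png

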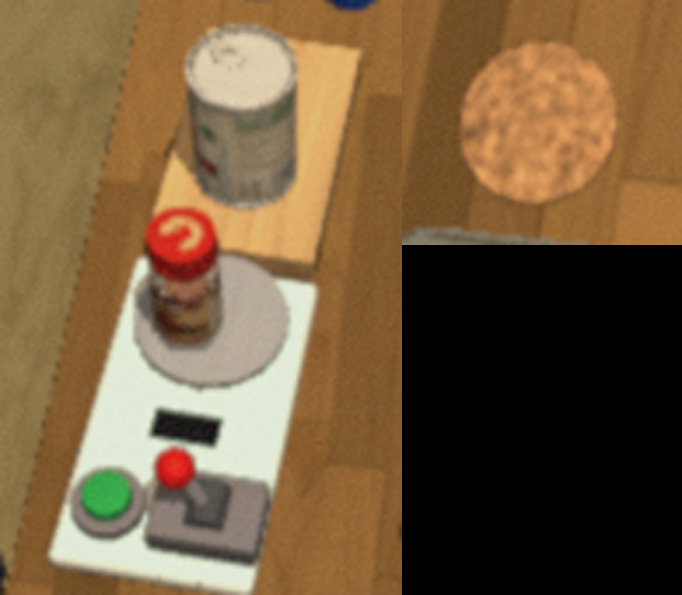

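The crops confirm a single red-capped glass jar on the pan: cap at (337,127) in the top crop and (182,233) in the side crop. Also read in top / side crop: tin top (160,104)/(242,68), knob (499,114)/(175,467), button (487,174)/(106,494), pan (319,125)/(211,320), coaster (713,129)/(136,122).

```bash
cat >h.py <<'E'
from station import sensors,cams
import cv2,numpy as np
def P(n):
    c=cams.calibration(n);M=np.linalg.inv(np.array(c["cam_to_world"]));return np.array(c["K"])@np.diag([1,-1,-1])@M[:3]
def tri(a,b):
    X=cv2.triangulatePoints(P("top"),P("side"),np.array(a,float).reshape(2,1),np.array(b,float).reshape(2,1))[:,0];return X[:3]/X[3]
def atz(n,p,z):
    c=cams.calibration(n);T=np.array(c["cam_to_world"]);d=T[:3,:3]@np.diag([1,-1,-1])@np.linalg.inv(np.array(c["K"]))@[p[0],p[1],1]
    return (T[:3,3]+d*(z-T[2,3])/d[2])
E
python3 - <<'E'
from h import *
D=dict(cap=((337,127),(182,233),.138),tin=((160,104),(242,68),.142),knob=((499,114),(175,467),.086),btn=((487,174),(106,494),.042),pan=((319,125),(211.5,320),.032),coaster=((713,129),(136,122),.008))
for k,(a,b,z) in D.items():
    a=(np.array(a)+.5)/2.9-.5+(215,230);b=(np.array(b)+.5)/3.5-.5+((230,165) if k!='coaster' else (225,375))
    print(k,tri(a,b).round(4),atz("top",a,z)[:2].round(4),atz("side",b,z)[:2].round(4))
# station fit
E
```

```text
cap [ 0.4604 -0.0281  0.141 ] [ 0.4615 -0.028 ] [ 0.4592 -0.0263]
tin [0.4791 0.1098 0.1418] [0.4792 0.1099] [0.4789 0.1096]
knob [ 0.4746 -0.1641  0.0922] [ 0.4764 -0.1649] [ 0.4727 -0.1612]
btn [ 0.4281 -0.1615  0.0426] [ 0.4293 -0.1613] [ 0.4269 -0.1616]
pan [ 0.4723 -0.0188  0.0301] [ 0.4722 -0.0187] [ 0.4725 -0.02  ]
coaster [ 0.4692 -0.3693  0.0083] [ 0.4702 -0.3691] [ 0.4683 -0.3695]
```

Emit:
{"api": "send_rows", "payload": {"increments": [[87, [0, 0, 0], [0, 0, 0.85]], [87, [0, 0, 0], [0, 0, 0.85]], [87, [0, 0, 0], [0, 0, 0.85]], [87, [0, 0, 0], [0, 0, 0.85]], [87, [0, 0, 0], [0, 0, 0.85]], [87, [-0.2, 0.5, 0], [0, 0, 0]], [87, [-0.35, 0.9, 0], [0, 0, 0]], [87, [-0.35, 0.9, 0], [0, 0, 0]], [87, [-0.35, 0.9, 0], [0, 0, 0]], [87, [-0.35, 0.9, 0], [0, 0, 0]], [87, [-0.35, 0.9, 0], [0, 0, 0]], [87, [-0.35, 0.9, 0], [0, 0, 0]]], "squeeze": 15}}

```text
time: 1.1
position: [0.2965, -0.3637, 0.2222]
orientation: [3.141, -0.0, 3.079]
force: [0.6, 0.0, 0.6]
grip_width: 1.005
grasp_force: 0.0
```

Emit:
{"api": "send_rows", "payload": {"increments": [[87, [-0.35, 0.9, 0], [0, 0, 0]], [87, [-0.35, 0.9, 0], [0, 0, 0]], [87, [-0.35, 0.9, 0], [0, 0, 0]], [87, [-0.35, 0.9, 0], [0, 0, 0]], [87, [-0.35, 0.9, 0], [0, 0, 0]], [87, [-0.35, 0.9, 0], [0, 0, 0]], [87, [-0.3, 0.9, 0], [0, 0, 0]], [87, [-0.3, 0.9, 0], [0, 0, 0]], [87, [-0.2, 0.5, 0], [0, 0, 0]], [87, [0, 0, 0], [0, 0, 0]], [87, [0, 0, 0], [0, 0, 0]], [87, [0, 0, 0], [0, 0, 0]]]}}

```text
time: 2.1
position: [0.4308, -0.0655, 0.2222]
orientation: [-3.141, -0.001, 3.08]
force: [-0.1, -0.1, -0.6]
grip_width: 0.999
grasp_force: 0.0
```

```bash
python3 - <<'E'
from h import *
c=cams.calibration("wrist");im=cams.read_camera("wrist");cv2.imwrite("pics/w1.png",im[:,:,::-1])
print({k:np.round(v,4).tolist() for k,v in c.items()})
import json;json.dump({k:np.array(v).tolist() for k,v in c.items()},open("w1.json","w"),default=str)
E
```

```text
{'K': [[371.6483, 0.0, 319.4673], [0.0, 371.6483, 239.7809], [0.0, 0.0, 1.0]], 'cam_to_world': [[0.0615, -0.9527, -0.2975, 0.3476], [0.9981, 0.0586, 0.0186, -0.0605], [-0.0003, -0.2981, 0.9545, 0.3845], [0.0, 0.0, 0.0, 1.0]]}
```

View pics/w1.png

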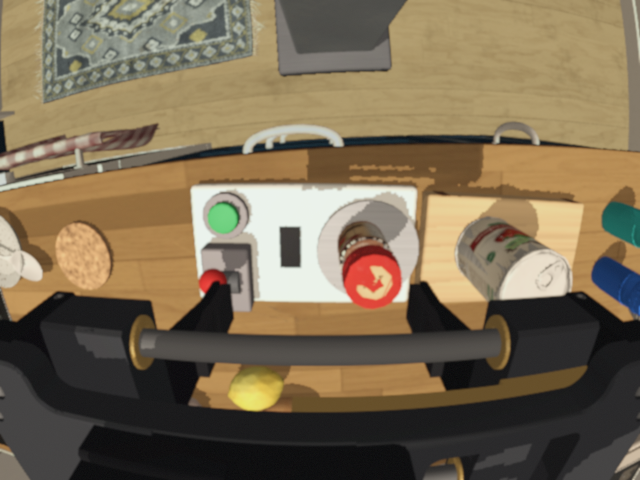

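The wrist view shows the cap centre at (375,278), the tin top at (535,278), the button at (223,217), the knob at (211,283) and the coaster at (84,255). The pan runs from 317 to 419 across and 199 to about 295 down.

```bash
cat >>h.py <<'E'
import json
def wz(f,p,z):
    c=json.load(open(f));T=np.array(c["cam_to_world"]);K=np.array(c["K"]);v=(np.array(p)-K[:2,2])
    r=np.hypot(*v);t=r/K[0,0];d=T[:3,:3]@[np.sin(t)*v[0]/r,-np.sin(t)*v[1]/r,-np.cos(t)]
    return T[:3,3]+d*(z-T[2,3])/d[2]
E
python3 - <<'E'
from h import *
for k,p,z in [("cap",(372,278),.138),("tin",(535,278),.142),("btn",(223,217),.042),("knob",(211,283),.086),("coaster",(84,256),.008),("panL",(317,247),.032),("panR",(419,247),.032),("panT",(368,198),.032)]: print(k,wz("w1.json",p,z).round(4))
E
```

```text
cap [ 0.4558 -0.029   0.138 ]
tin [0.466  0.1059 0.142 ]
btn [ 0.4255 -0.1591  0.042 ]
knob [ 0.4755 -0.1667  0.086 ]
coaster [ 0.4681 -0.3632  0.008 ]
panL [ 0.4649 -0.0703  0.032 ]
panR [0.4715 0.034  0.032 ]
panT [ 0.418  -0.0178  0.032 ]
```

Emit:
{"api": "send_rows", "payload": {"increments": [[87, [-0.35, 0.5, 0], [0, 0, 0]], [87, [-0.3, 0.48, 0], [0, 0, 0]], [87, [0, 0, 0.5], [0, 0, 0]], [87, [0, 0, 0.6], [0, 0, 0]], [87, [0, 0, 0.6], [0, 0, 0]], [87, [0, 0, 0.6], [0, 0, 0]], [87, [0, 0, 0.6], [0, 0, 0]], [87, [0, 0, 0.4], [0, 0, 0]], [87, [0, 0, 0.25], [0, 0, 0]], [87, [0, 0, 0], [0, 0, 0]], [87, [0, 0, 0], [0, 0, 0]], [60, [0, 0, 0], [0, 0, 0]]]}}

```text
time: 3.15
position: [0.4602, -0.0284, 0.0813]
orientation: [3.141, 0.001, 3.079]
force: [0.8, 0.5, 0.2]
grip_width: 0.972
grasp_force: 0.0
```

Emit:
{"api": "send_rows", "payload": {"increments": [[20, [0, 0, 0], [0, 0, 0]], [20, [0, 0, 0], [0, 0, 0]], [20, [0, 0, 0], [0, 0, 0]], [20, [0, 0, 0], [0, 0, 0]], [20, [0, 0, 0], [0, 0, 0]], [20, [0, 0, 0], [0, 0, 0]], [20, [0, 0, 0], [0, 0, 0]], [20, [0, 0, 0], [0, 0, 0]]]}}

```text
time: 3.82
position: [0.4597, -0.0278, 0.0807]
orientation: [-3.142, 0.0, 3.08]
force: [0.1, 0.1, 2.0]
grip_width: 0.508
grasp_force: 15.0
```

Emit:
{"api": "send_rows", "payload": {"increments": [[20, [0, 0, -0.2], [0, 0, 0]], [20, [0, 0, -0.5], [0, 0, 0]], [20, [0, 0, -0.6], [0, 0, 0]], [20, [0, 0, -0.6], [0, 0, 0]], [20, [0, 0, -0.4], [0, 0, 0]], [20, [0, 0, -0.2], [0, 0, 0]], [20, [0, -0.2, 0], [0, 0, 0]], [20, [0, -0.4, 0], [0, 0, 0]], [20, [-0.06, -0.7, 0], [0, 0, 0]], [20, [-0.1, -0.8, 0], [0, 0, 0]], [20, [-0.1, -0.8, 0], [0, 0, 0]], [20, [-0.1, -0.8, 0], [0, 0, 0]]]}}

```text
time: 4.82
position: [0.4636, -0.178, 0.179]
orientation: [3.141, -0.003, 3.08]
force: [0.7, 0.8, -1.5]
grip_width: 0.511
grasp_force: 15.0
```

Emit:
{"api": "send_rows", "payload": {"increments": [[20, [-0.1, -0.8, 0], [0, 0, 0]], [20, [-0.1, -0.8, 0], [0, 0, 0]], [20, [-0.1, -0.8, 0], [0, 0, 0]], [20, [-0.1, -0.8, 0], [0, 0, 0]], [20, [0, -0.7, 0], [0, 0, 0]], [20, [0, -0.5, 0], [0, 0, 0]], [20, [0, -0.17, 0], [0, 0, 0]], [20, [0, 0, 0], [0, 0, 0]], [20, [0, 0, 0], [0, 0, 0]], [20, [0, 0, 0], [0, 0, 0]]]}}

```text
time: 5.65
position: [0.4691, -0.3589, 0.1799]
orientation: [3.141, -0.001, 3.08]
force: [-0.3, 0.8, -1.1]
grip_width: 0.511
grasp_force: 15.0
```

```bash
python3 - <<'E'
from h import *
c=cams.calibration("wrist");im=cams.read_camera("wrist");cv2.imwrite("pics/w2.png",im[:,:,::-1])
json.dump({k:np.array(v).tolist() for k,v in c.items()},open("w2.json","w"),default=str)
E
```

```text
(no output)
```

View pics/w2.png

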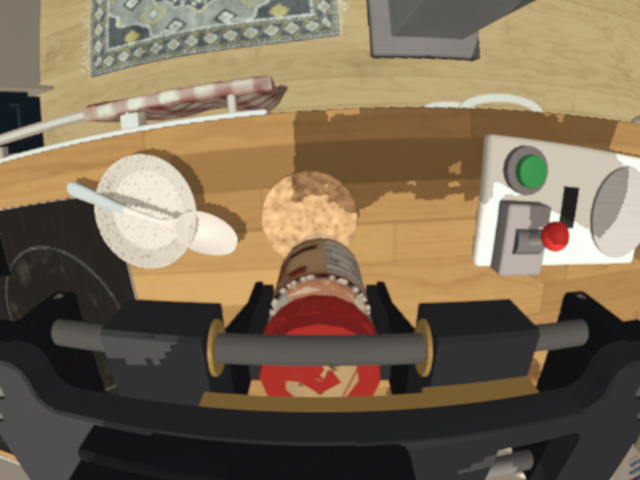

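The wrist view shows the jar in the grip and the coaster just below it, left edge at 261, right edge at 357 and near edge at (309,171).

```bash
python3 - <<'E'
from h import *
for p in [(261,216),(357,216),(309,171)]: print(wz("w2.json",p,.008).round(4))
E
```

```text
[ 0.4635 -0.4132  0.008 ]
[ 0.4691 -0.324   0.008 ]
[ 0.4247 -0.3657  0.008 ]
```

Emit:
{"api": "send_rows", "payload": {"increments": [[20, [0, -0.23, 0], [0, 0, 0]], [20, [0, 0, 0.4], [0, 0, 0]], [20, [0, 0, 0.6], [0, 0, 0]], [20, [0, 0, 0.6], [0, 0, 0]], [20, [0, 0, 0.6], [0, 0, 0]], [20, [0, 0, 0.4], [0, 0, 0]], [20, [0, 0, 0.2], [0, 0, 0]], [20, [0, 0, 0.1], [0, 0, 0]], [20, [0, 0, 0.05], [0, 0, 0]], [20, [0, 0, 0], [0, 0, 0]], [20, [0, 0, 0], [0, 0, 0]]]}}

```text
time: 6.62
position: [0.4698, -0.3695, 0.0638]
orientation: [-3.141, 0.002, 3.08]
force: [-0.7, -0.5, -1.3]
grip_width: 0.507
grasp_force: 15.0
```

Emit:
{"api": "send_rows", "payload": {"increments": [[20, [0, 0, 0.1], [0, 0, 0]], [20, [0, 0, 0.04], [0, 0, 0]], [20, [0, 0, 0], [0, 0, 0]], [20, [0, 0, 0], [0, 0, 0]]]}}

```text
time: 6.95
position: [0.4689, -0.3691, 0.057]
orientation: [-3.142, 0.0, 3.08]
force: [0.4, 0.0, -1.7]
grip_width: 0.508
grasp_force: 15.0
```

Emit:
{"api": "send_rows", "payload": {"increments": [[20, [0, 0, 0.03], [0, 0, 0]], [20, [0, 0, 0], [0, 0, 0]], [20, [0, 0, 0], [0, 0, 0]]]}}

```text
time: 7.2
position: [0.4692, -0.3693, 0.0567]
orientation: [-3.141, 0.001, 3.08]
force: [-1.4, 0.9, 4.6]
grip_width: 0.51
grasp_force: 15.0
```

Emit:
{"api": "send_rows", "payload": {"increments": [[50, [0, 0, 0], [0, 0, 0]], [60, [0, 0, 0], [0, 0, 0]], [75, [0, 0, 0], [0, 0, 0]], [75, [0, 0, 0], [0, 0, 0]], [75, [0, 0, -0.2], [0, 0, 0]], [75, [0, 0, -0.5], [0, 0, 0]], [75, [0, 0, -0.7], [0, 0, 0]], [75, [0, 0, -0.7], [0, 0, 0]], [75, [0, 0, -0.6], [0, 0, 0]], [75, [0, 0, -0.4], [0, 0, 0]], [75, [0, 0, -0.1], [0, 0, 0]], [0, [0.2, 0.3, 0], [0, 0, 0]]]}}

```text
time: 8.2
position: [0.4633, -0.3581, 0.1853]
orientation: [-3.139, 0.004, 3.079]
force: [0.7, -0.5, 0.0]
grip_width: 0.833
grasp_force: 0.0
```

Emit:
{"api": "send_rows", "payload": {"increments": [[0, [0.3, 0.7, 0], [0, 0, 0]], [0, [0.3, 0.8, 0], [0, 0, 0]], [0, [0.3, 0.8, 0], [0, 0, 0]], [0, [0.3, 0.8, 0], [0, 0, 0]], [0, [0.14, 0.8, 0], [0, 0, 0]], [0, [0, 0.6, 0], [0, 0, 0]], [0, [0, 0.2, 0], [0, 0, 0]], [0, [0, 0, 0], [0, 0, 0]], [0, [0, 0, 0], [0, 0, 0]]]}}

```text
time: 8.95
position: [0.42, -0.1657, 0.1836]
orientation: [-3.141, -0.0, 3.08]
force: [0.5, 0.5, 0.1]
grip_width: 0.185
grasp_force: 0.0
```

```bash
python3 - <<'E'
from h import *
a=cams.read_camera("side");c=cams.calibration("wrist");b=cams.read_camera("wrist")
json.dump({k:np.array(v).tolist() for k,v in c.items()},open("w3.json","w"),default=str)
cv2.imwrite("pics/w3.png",b[:,:,::-1]);a=cv2.resize(a[360:450,210:320,::-1],None,fx=3,fy=3,interpolation=2)
o=np.zeros((480,720,3),np.uint8);o[:a.shape[0],:a.shape[1]]=a;o[:360,330:]=0
b=cv2.resize(b[100:340,:,::-1],(390,146));o=np.hstack([a,cv2.copyMakeBorder(b,0,a.shape[0]-146,0,0,0)]);cv2.imwrite("pics/c3.png",o)
E
```

```text
(no output)
```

View pics/c3.png

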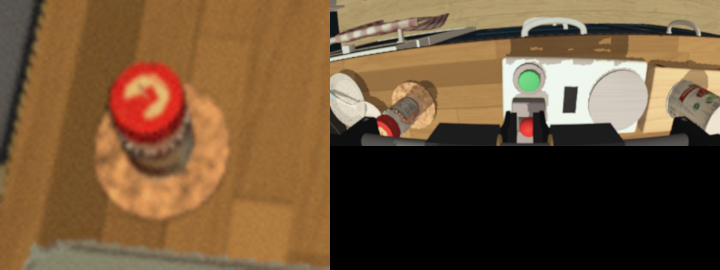

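The jar stands upright, centred on the coaster, and the fingers are in line with the knob. Next I push the lever.

Emit:
{"api": "send_rows", "payload": {"increments": [[0, [0, 0, 0.4], [0, 0, 0]], [0, [0, 0, 0.6], [0, 0, 0]], [0, [0, 0, 0.6], [0, 0, 0]], [0, [0, 0, 0.6], [0, 0, 0]], [0, [0, 0, 0.35], [0, 0, 0]], [0, [0, 0, 0.1], [0, 0, 0]], [0, [0, 0, 0], [0, 0, 0]], [0, [0, 0, 0], [0, 0, 0]]]}}

```text
time: 9.72
position: [0.4205, -0.1664, 0.0781]
orientation: [-3.141, 0.001, 3.079]
force: [0.6, 0.6, 0.9]
grip_width: 0.003
grasp_force: 0.0
```

Emit:
{"api": "send_rows", "payload": {"increments": [[0, [-0.15, 0, 0], [0, 0, 0]], [0, [-0.2, 0, 0], [0, 0, 0]], [0, [-0.2, 0, 0], [0, 0, 0]], [0, [-0.2, 0, 0], [0, 0, 0]], [0, [-0.2, 0, 0], [0, 0, 0]], [0, [-0.2, 0, 0], [0, 0, 0]], [0, [-0.2, 0, 0], [0, 0, 0]], [0, [-0.15, 0, 0], [0, 0, 0]], [0, [-0.1, 0, 0], [0, 0, 0]], [0, [-0.05, 0, 0], [0, 0, 0]], [0, [0, 0, 0], [0, 0, 0]], [0, [0, 0, 0], [0, 0, 0]]]}}

```text
time: 10.72
position: [0.4861, -0.1697, 0.0777]
orientation: [3.142, 0.001, 3.08]
force: [0.3, 0.3, 0.6]
grip_width: 0.001
grasp_force: 0.0
```

Emit:
{"api": "send_rows", "payload": {"increments": [[0, [-0.1, 0, 0], [0, 0, 0]], [0, [-0.1, 0, 0], [0, 0, 0]], [0, [-0.05, 0, 0], [0, 0, 0]], [0, [0, 0, 0], [0, 0, 0]], [0, [0, 0, 0], [0, 0, 0]]]}}

```text
time: 11.13
position: [0.4933, -0.1702, 0.0772]
orientation: [3.141, -0.006, 3.079]
force: [-5.7, 1.0, 1.4]
grip_width: 0.007
grasp_force: 2.8
```

Emit:
{"api": "send_rows", "payload": {"increments": [[0, [-0.05, 0, 0], [0, 0, 0]], [0, [-0.03, 0, 0], [0, 0, 0]], [0, [0, 0, 0], [0, 0, 0]], [0, [0, 0, 0], [0, 0, 0]]]}}

```text
time: 11.47
position: [0.4935, -0.1702, 0.0771]
orientation: [3.141, -0.012, 3.079]
force: [-10.4, 1.8, 6.9]
grip_width: 0.003
grasp_force: 5.5
```

Emit:
{"api": "send_rows", "payload": {"increments": [[0, [0.3, 0, 0], [0, 0, 0]], [0, [0.5, 0, 0], [0, 0, 0]], [0, [0.2, 0, -0.3], [0, 0, 0]], [0, [0, 0, -0.7], [0, 0, 0]], [0, [0, 0, -0.8], [0, 0, 0]], [0, [0, 0, -0.7], [0, 0, 0]], [87, [0, 0, -0.5], [0, 0, 0]], [87, [0.1, 0.3, -0.2], [0, 0, 0]], [87, [0.25, 0.6, 0], [0, 0, 0]], [87, [0.25, 0.8, 0], [0, 0, 0]], [87, [0.25, 0.8, 0], [0, 0, 0]], [87, [0.23, 0.8, 0], [0, 0, 0]]]}}

```text
time: 12.47
position: [0.4245, -0.0324, 0.2064]
orientation: [3.141, 0.003, 3.079]
force: [1.7, 1.3, 1.0]
grip_width: 0.378
grasp_force: 0.0
```

Emit:
{"api": "send_rows", "payload": {"increments": [[87, [0, 0.8, 0], [0, 0, 0]], [87, [0, 0.8, 0], [0, 0, 0]], [87, [0, 0.5, 0], [0, 0, 0]], [87, [0, 0.3, 0], [0, 0, 0]], [87, [0, 0, 0], [0, 0, 0]], [87, [0, 0, 0], [0, 0, 0]], [87, [0, 0, 0], [0, 0, 0]]]}}

```text
time: 13.05
position: [0.4302, 0.062, 0.2059]
orientation: [3.141, 0.001, 3.079]
force: [-0.3, -1.3, 0.8]
grip_width: 0.91
grasp_force: 0.0
```

```bash
python3 - <<'E'
from h import *
c=cams.calibration("wrist");b=cams.read_camera("wrist");
json.dump({k:np.array(v).tolist() for k,v in c.items()},open("w4.json","w"),default=str)
cv2.imwrite("pics/w4.png",b[:,:,::-1])
cv2.imwrite("pics/w4c.png",cv2.resize(b[140:340,60:600,::-1],None,fx=1.45,fy=1.45,interpolation=2))
E
```

```text
(no output)
```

View pics/w4c.png

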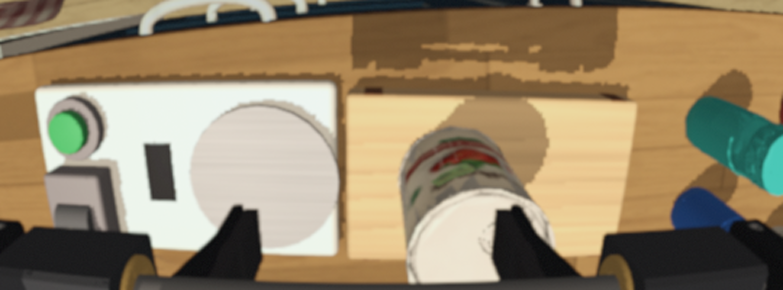

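In the crop the pan spans 190–339 across and 103–248 down. The tin lid spans 406–552 around row 250, with its near edge at row 190, and the board spans 348–635.

```bash
python3 - <<'E'
from h import *
f=lambda p,z:wz("w4.json",(np.array(p)+.5)/1.45-.5+(60,140),z)[:2].round(4)
for n,p,z in [("panL",(190,172),.032),("panR",(339,180),.032),("panT",(264,103),.032),("panB",(264,248),.032),("tinL",(406,255),.142),("tinR",(552,250),.142),("tinT",(477,190),.142),("tbot L",(401,180),.05)]:print(n,f(p,z))
E
```

```text
panL [ 0.4639 -0.0697]
panR [0.4752 0.034 ]
panT [ 0.4192 -0.0105]
panB [ 0.5244 -0.0246]
tinL [0.4735 0.0733]
tinR [0.4773 0.1458]
tinT [0.4421 0.1073]
tbot L [0.4707 0.0749]
```

Emit:
{"api": "send_rows", "payload": {"increments": [[87, [-0.3, 0.3, 0], [0, 0, 0]], [87, [-0.5, 0.6, 0], [0, 0, 0]], [87, [-0.34, 0.36, 0], [0, 0, 0]], [87, [0, 0, 0.3], [0, 0, 0]], [87, [0, 0, 0.5], [0, 0, 0]], [87, [0, 0, 0.2], [0, 0, 0]], [87, [0, 0, 0], [0, 0, 0]], [87, [0, 0, 0.2], [0, 0, 0]], [87, [0, 0, 0.2], [0, 0, 0]], [87, [0, 0, 0.2], [0, 0, 0]], [87, [0, 0, 0], [0, 0, 0]]]}}

```text
time: 14.02
position: [0.4777, 0.1091, 0.1403]
orientation: [-3.14, -0.002, 3.079]
force: [-0.7, 0.0, -0.1]
grip_width: 0.999
grasp_force: 0.0
```

Emit:
{"api": "send_rows", "payload": {"increments": [[87, [0, 0, 0.15], [0, 0, 0]], [87, [0, 0, 0.15], [0, 0, 0]], [87, [0, 0, 0], [0, 0, 0]]]}}

```text
time: 14.27
position: [0.478, 0.1094, 0.1286]
orientation: [-3.141, -0.002, 3.079]
force: [-0.7, -0.6, -0.1]
grip_width: 0.996
grasp_force: 0.0
```

Emit:
{"api": "send_rows", "payload": {"increments": [[87, [0, 0, 0.2], [0, 0, 0]], [87, [0, 0, 0.3], [0, 0, 0]], [87, [0, 0, 0.3], [0, 0, 0]], [87, [0, 0, 0.2], [0, 0, 0]], [87, [0, 0, 0.1], [0, 0, 0]], [87, [0, 0, 0], [0, 0, 0]], [87, [0, 0, 0], [0, 0, 0]]]}}

```text
time: 14.85
position: [0.4789, 0.1097, 0.0858]
orientation: [-3.141, 0.0, 3.08]
force: [0.4, -0.3, -0.1]
grip_width: 0.999
grasp_force: 0.0
```

Emit:
{"api": "send_rows", "payload": {"increments": [[80, [0, 0, 0], [0, 0, 0]], [76, [0, 0, 0], [0, 0, 0]], [70, [0, 0, 0], [0, 0, 0]], [70, [0, 0, 0], [0, 0, 0]], [70, [0, 0, 0], [0, 0, 0]], [70, [0, 0, 0], [0, 0, 0]], [70, [0, 0, 0], [0, 0, 0]]], "squeeze": 12}}

```text
time: 15.43
position: [0.4792, 0.1101, 0.0863]
orientation: [3.141, 0.001, 3.08]
force: [-1.4, 3.0, 3.2]
grip_width: 0.866
grasp_force: 12.0
```

Emit:
{"api": "send_rows", "payload": {"increments": [[70, [0, 0, 0.03], [0, 0, 0]], [70, [0, -0.1, 0], [0, 0, 0]], [70, [0, -0.15, 0], [0, 0, 0]], [70, [0, -0.15, 0], [0, 0, 0]], [70, [0, -0.15, 0], [0, 0, 0]], [70, [0, -0.15, 0], [0, 0, 0]], [70, [0, -0.15, 0], [0, 0, 0]], [70, [0, -0.15, 0], [0, 0, 0]], [70, [0, -0.15, 0], [0, 0, 0]], [70, [0, -0.15, 0], [0, 0, 0]], [70, [0, -0.15, 0], [0, 0, 0]]]}}

```text
time: 16.35
position: [0.4782, 0.0538, 0.0863]
orientation: [3.137, 0.007, 3.08]
force: [-0.1, 7.2, 6.5]
grip_width: 0.864
grasp_force: 12.0
```

Emit:
{"api": "send_rows", "payload": {"increments": [[70, [0, -0.15, 0], [0, 0, 0]], [70, [0, -0.15, 0], [0, 0, 0]], [70, [0, -0.15, 0], [0, 0, 0]], [70, [0, -0.15, 0], [0, 0, 0]], [70, [0, -0.15, 0], [0, 0, 0]], [70, [0, -0.15, 0], [0, 0, 0]], [70, [0, -0.15, 0], [0, 0, 0]], [70, [0, -0.15, 0], [0, 0, 0]], [70, [0, -0.15, 0], [0, 0, 0]], [70, [0, -0.15, 0], [0, 0, 0]], [70, [0, -0.15, 0], [0, 0, 0]], [70, [0, -0.1, 0], [0, 0, 0]]]}}

```text
time: 17.35
position: [0.4738, -0.0167, 0.0862]
orientation: [3.138, 0.007, 3.08]
force: [1.7, 7.7, 7.4]
grip_width: 0.865
grasp_force: 12.0
```

Emit:
{"api": "send_rows", "payload": {"increments": [[70, [0, 0, 0], [0, 0, 0]], [70, [0, 0, 0], [0, 0, 0]]]}}

```text
time: 17.52
position: [0.4737, -0.0171, 0.0862]
orientation: [3.139, 0.007, 3.08]
force: [1.4, 3.8, 6.3]
grip_width: 0.868
grasp_force: 12.0
```

Emit:
{"api": "send_rows", "payload": {"increments": [[78, [0, 0, 0], [0, 0, 0]], [82, [0, 0, 0], [0, 0, 0]], [87, [0, 0, 0], [0, 0, 0]], [87, [0, 0, 0], [0, 0, 0]], [87, [0, 0, 0], [0, 0, 0]], [87, [0, 0, 0], [0, 0, 0]]]}}

```text
time: 18.02
position: [0.4702, -0.0184, 0.0842]
orientation: [-3.141, -0.001, 3.079]
force: [-0.6, -0.0, 0.1]
grip_width: 0.991
grasp_force: 0.0
```

Emit:
{"api": "send_rows", "payload": {"increments": [[87, [0, 0, -0.1], [0, 0, 0]], [87, [0, 0, -0.2], [0, 0, 0]], [87, [0, 0, -0.4], [0, 0, 0]], [87, [0, 0, -0.5], [0, 0, 0]], [87, [0, 0, -0.5], [0, 0, 0]], [87, [0, 0, -0.5], [0, 0, 0]], [87, [0, 0, -0.4], [0, 0, 0]], [87, [0, 0, -0.2], [0, 0, 0]], [0, [0.3, -0.4, 0], [0, 0, 0]], [0, [0.4, -0.8, 0], [0, 0, 0]], [0, [0.3, -0.8, 0], [0, 0, 0]], [0, [0, -0.8, 0], [0, 0, 0]]]}}

```text
time: 19.02
position: [0.4212, -0.1281, 0.1967]
orientation: [3.141, -0.001, 3.081]
force: [0.8, -0.1, -0.1]
grip_width: 0.782
grasp_force: 0.0
```

Emit:
{"api": "send_rows", "payload": {"increments": [[0, [0, -0.6, 0], [0, 0, 0]], [0, [0, -0.2, 0], [0, 0, 0]], [0, [0, 0, 0], [0, 0, 0]], [0, [0, 0, 0], [0, 0, 0]], [0, [0, 0, 0], [0, 0, 0]]]}}

```text
time: 19.43
position: [0.4219, -0.1586, 0.1964]
orientation: [3.141, -0.0, 3.08]
force: [0.1, 0.2, -0.7]
grip_width: 0.399
grasp_force: 0.0
```

```bash
python3 - <<'E'
from h import *
a=cams.read_camera("side")[150:345,230:350,::-1];b=cams.read_camera("wrist");t=cams.read_camera("top")[235:310,285:410,::-1]
c=cams.calibration("wrist");json.dump({k:np.array(v).tolist() for k,v in c.items()},open("w5.json","w"),default=str)
a=cv2.resize(a,None,fx=3,fy=3,interpolation=2)
b=b[150:340,220:560,::-1];b=cv2.resize(b,None,fx=1.25,fy=1.25,interpolation=2);t=cv2.resize(t,None,fx=3.4,fy=3.4,interpolation=2)
o=np.zeros((590,360+425,3),np.uint8);o[:585,:360]=a;o[:b.shape[0],360:360+b.shape[1]]=b;o[300:300+t.shape[0],360:360+t.shape[1]]=t
cv2.imwrite("pics/c5.png",o);print(b.shape,t.shape)
E
```

```text
(238, 425, 3) (255, 425, 3)
```

View pics/c5.png

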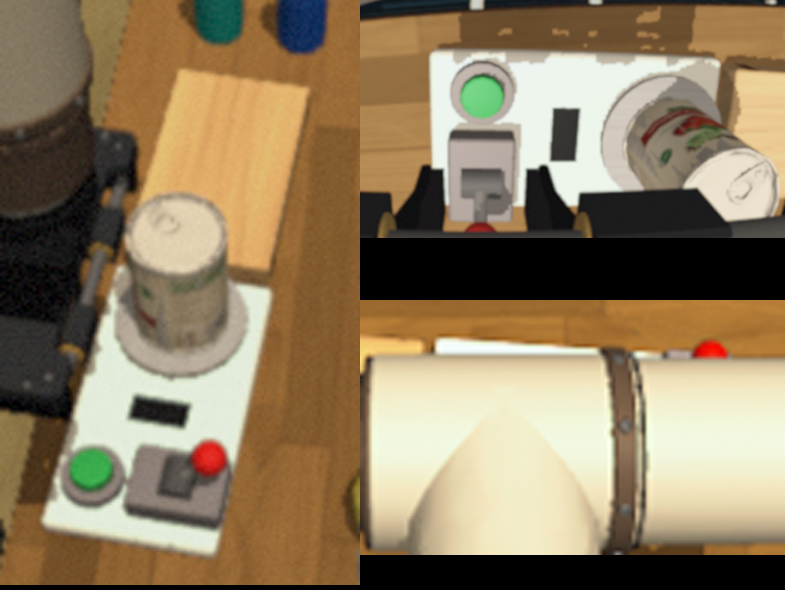

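The tin stands upright on the pan and the lever leans away. In the side crop the lid centre is at (177,237) and the pan spans 115–247; in the wrist crop the button is at (482,97).

```bash
python3 - <<'E'
from h import *
g=lambda p,z:atz("side",(np.array(p)+.5)/3-.5+(230,150),z)[:2].round(4)
print("tin",g((177,237),.142),"panL",g((115,320),.032),"panR",g((247,318),.032),"panB",g((181,374),.032),"knob",g((209,459),.086),"btn",g((91,468),.042),wz("w5.json",(317.6,227.6),.042))
E
```

```text
tin [ 0.4739 -0.0206] panL [ 0.421  -0.0266] panR [ 0.5237 -0.0131] panB [ 0.4794 -0.0696] knob [ 0.5152 -0.1674] btn [ 0.427  -0.1613] [ 0.42643985 -0.16049065  0.042     ]
```

Emit:
{"api": "send_rows", "payload": {"increments": [[0, [-0.14, -0.2, 0.1], [0, 0, 0]], [0, [0, 0, 0.5], [0, 0, 0]], [0, [0, 0, 0.7], [0, 0, 0]], [0, [0, 0, 0.7], [0, 0, 0]], [0, [0, 0, 0.7], [0, 0, 0]], [0, [0, 0, 0.5], [0, 0, 0]], [0, [0, 0, 0.25], [0, 0, 0]], [0, [0, 0, 0.1], [0, 0, 0]], [0, [0, 0, 0], [0, 0, 0]], [0, [0, 0, 0], [0, 0, 0]]]}}

```text
time: 20.42
position: [0.4277, -0.1678, 0.0548]
orientation: [-3.141, 0.001, 3.08]
force: [-0.5, 0.7, 0.4]
grip_width: 0.007
grasp_force: 0.0
```

Next I press slowly, down about 18 mm to reach z ≈ 0.036.

Emit:
{"api": "send_rows", "payload": {"increments": [[0, [0, 0, 0.15], [0, 0, 0]], [0, [0, 0, 0.1], [0, 0, 0]], [0, [0, 0, 0.1], [0, 0, 0]], [0, [0, 0, 0.1], [0, 0, 0]], [0, [0, 0, 0.05], [0, 0, 0]], [0, [0, 0, 0], [0, 0, 0]], [0, [0, 0, 0], [0, 0, 0]]]}}

```text
time: 21.0
position: [0.4275, -0.1677, 0.0362]
orientation: [-3.141, 0.001, 3.081]
force: [-3.1, 2.4, 15.4]
grip_width: 0.002
grasp_force: 7.5
```

Emit:
{"api": "send_rows", "payload": {"increments": [[0, [0, 0, 0.03], [0, 0, 0]], [0, [0, 0, 0], [0, 0, 0]], [0, [0, 0, 0], [0, 0, 0]]]}}

```text
time: 21.25
position: [0.4275, -0.1678, 0.0359]
orientation: [-3.141, 0.001, 3.081]
force: [-5.1, 4.4, 23.7]
grip_width: 0.007
grasp_force: 11.9
```

Emit:
{"api": "send_rows", "payload": {"increments": [[0, [0, 0, -0.2], [0, 0, 0]], [0, [0, 0, -0.3], [0, 0, 0]], [0, [0, 0, -0.5], [0, 0, 0]], [0, [0, 0, -0.7], [0, 0, 0]], [0, [0, 0, -0.7], [0, 0, 0]], [0, [0, 0, -0.7], [0, 0, 0]], [0, [0, 0, -0.5], [0, 0, 0]], [0, [0, 0, -0.3], [0, 0, 0]], [0, [0, 0, 0], [0, 0, 0]], [0, [0, 0, 0], [0, 0, 0]], [0, [0, 0, 0], [0, 0, 0]]]}}

```text
time: 22.17
position: [0.426, -0.1675, 0.1881]
orientation: [3.141, -0.002, 3.079]
force: [-0.6, -0.4, -0.2]
grip_width: 0.005
grasp_force: 0.0
```

```bash
python3 - <<'E'
from h import *
a=cams.read_camera("side")[100:480,220:420,::-1]
cv2.imwrite("pics/fin.png",cv2.resize(a,None,fx=1.57,fy=1.57,interpolation=2))
E
```

```text
(no output)
```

View pics/fin.png

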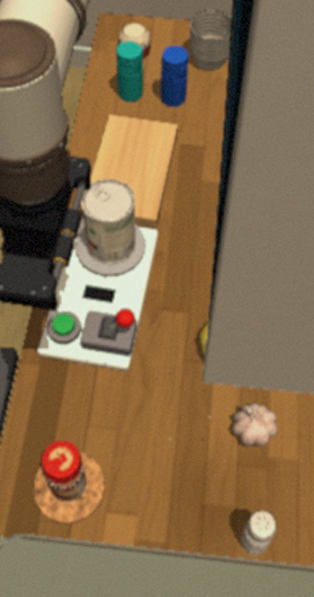

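The final view shows the tin centred on the pan at (108,225), the lever leaning away with its knob at (125,318), the button up at (63,325), the jar on the cork at (65,475) and the shaker at (258,530). All as asked, so I hand in.

```bash
python3 -c "
from station import job;print(job.close_job())"
```

```text
the job is handed in; nothing more can be done
None
```

The job is handed in, about 22 s on the robot's clock: jar upright on the cork, lever pushed to its stop, tin slid on and standing within about 3 mm of the pan's centre, green button pressed fully down and up again; I never touched the cup, timer or shaker.

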